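Draw the blank block out of a dry-block heater with its screw-in puller

ROBOT

A 6-joint arm with a two-finger parallel gripper is mounted at the origin on a cart in front of the work surface, level with it; the furniture and walls round the work are solid. World frame = base frame: x ahead of the robot, y to its left, z up, the work surface at z = 0. Lengths are in m, angles in degrees, forces in N, time in s.
With the tool pointing down it reaches from about 0.4 to 0.825 m from the base axis. Payload 7 kg.
Tool frame: the origin (TCP) lies midway between the tips of the shut fingers; the grasp point (between the pads) lies 19 mm behind it; z points along the fingers, x is the direction in which the jaws open and shut, and the axes are right-handed (so a half turn about z gives the same grasp; the last joint's range is limited). The gripper opens to 88 mm and grips with 3 to 60 N. Pads are 19 mm wide; open, the fingers measure 130 mm over their backs; the gripper's body (78 mm by 193 mm) begins 47 mm behind the grasp point.
Start: joints at [-51.446, 20.546, 0.682, 0, -70.136, -16.507], TCP at [0.253, -0.626, 0.227] pointing down, gripper open.
Joint ranges: [-176.03, 176.03], [-82.01, 121.73], [-58.28, 71.71], [-173.87, 95.51], [-174.79, -0.11], [-173.66, 173.66]. Speed limits (degrees/s): [136.94, 136.94, 172.46, 180, 180, 180].

INTERFACE

Orientations are given as [roll, pitch, yaw] about the fixed x, y, z axes, in that order (R = Rz(yaw) Ry(pitch) Rx(roll)).
In Python, from plant import ctrl, vision, nets gives the robot as it stands.
- The arm moves only by the shell command python3 -m jog 'ROWS'. ROWS is text: rows parted by semicolons, each of 7 numbers parted by spaces: the turn, a rotation vector about the tool's x, y, z in units of 0.1 rad (1.0 is 0.1 rad), then the shift along the tool's x, y, z in units of 4 cm (1.0 is 4 cm), then the opening, from -1 (shut) to 1 (fully open). In form: rx ry rz x y z jaw; .... A call has 1 to 8 rows; each row shifts and turns the commanded pose from where the row before left it, along the tool's axes as they then stand; what a row does not reach is not made up. A row lasts 1/8 s, in which the tool goes at most 62.5 mm and 10.7 degrees, less where a joint would pass 70% of its speed; a pose out of reach is approached as far as the arm can. A call with a number of a shift or a turn outside -1 to 1 is refused whole. A call with a gripper value outside its range is refused whole. The fingers move at their own pace and stop on an object; the grip force is fixed at half the most. Time passes only in rows, so rows that do not move let the fingers close. It gives the time, the measured TCP pose, the force and the opening at its end, in the units of the state.
- ctrl.get_obs(): the state, without advancing time (a new reading comes with each control period).
- vision.snapshot(name): name is "scene" or "top" or "wrist"; returns (picture, depth): 400x640x3 uint8, red, green, blue; 400x640 float32, m along the optical axis (not along the pixel's ray), 0 where there is no reading.
- vision.camera_info(name): a dict with "camera_matrix" (3x3 intrinsics, pixels), "camera_from_world" (4x4, takes a point from world to camera coordinates); the wrist camera has in their place "tool_from_camera" (4x4, takes a point from camera to tool coordinates, whose origin is the TCP and whose axes are the tool frame's). Camera axes: x right, y down, z forward; pixel columns grow to the right and rows downward; lengths in m; the calibration is good to about 2 mm. A picture is of the moment at which its call begins: read the wrist's pose just before it. camera_info takes no time and is no camera call.
- ctrl.close_job(): hands the job in, once; it reports no verdict.
Trained networks look in the newest picture that a camera, given by its name, has taken for a name from the list of things; names that differ only in an ending like _2 or _b are one class to them, and where a whole thing is asked for, a point or a joint stands for the part that bears it (a point fixed in the world has none). Each returns a list of dicts, best first, with "score" (0 to 1); they miss things now and then, are a little off and sometimes report something else, mostly with a low value. They report only what shows in the picture. A call takes as long as a camera call. They do not tell look-alikes from the thing itself.
- nets.boxes_of(target, camera): "location" ([x, y, z] in m, in world coordinates, good to about 4 mm: the middle of the surface that is visible of it).
The state is a dict: "clock": time; "joint_pos": joint angles; "qvel": joint speeds; "tau": joint torques, N m; "tool_pos": TCP position; "orientation": TCP orientation; "force": force on the tool from outside, world axes, zero at the start; "moment": the same for the moment, N m; "opening": finger opening in m.
Only numpy, scipy, OpenCV 4.12 (cv2) and the standard library are available. Lean on these libraries where they do the work, as an engineer would, in place of code of your own. Each camera call takes 0.05 s, during which the arm holds its last target.

TASK

Take the puller rod from its stand, screw it clockwise into the tapped hole of the heater's blank block (the one without tube wells) until its collar sits down on the block, and draw the block straight up out of the heater. Set it down flat in the middle of the cork mat, without dropping it, and leave the puller screwed in and standing in it. Do not touch the block with the gripper, and leave the other block and the things around where they are.

Things in the scene. Friction and masses are not known exactly. Their poses are not given: they have to be found in the camera images.
- heater: White dry-block heater fixed on the bench, 88 (x) x 178 (y) x 88 mm high, grey console 50 mm high along its -x side. Origin: centre of the white housing's underside; z up. Two pockets, 68 (x) x 74 (y) mm, centred at y = +42 and -42 mm, floor at 20 mm, rim at 88 mm above the bench; one holds the blank block, the other the tube block.
- blank_block: Plain aluminium heater block without wells, 64 (x) x 70 (y) x 66 mm high, 0.45 kg (varies), loose in one of the two pockets, top 2 mm below the rim. Origin: centre of its underside; z up. The tapped hole is in the middle of its top.
- mouth (a point): Middle of the tapped hole's mouth, at the blank block's top. Mouth 32 mm wide, 6 mm deep, ending in a ledge with a 14 mm central hole and two opposite slots. The central hole guides the puller's nose (1.5 mm play); the cross pin then rests on the ledge (puller origin 26 mm above the block's), unless within 0.2 rad of the slots' line.
- ledge (a point): Centre of the ledge, 6 mm below the mouth. The slots' line lies anywhere within 0.75 rad either way of the block's y axis; this point does not show it: find it by touch, turning the puller and trying lightly downward. Over the slots the pin drops 12 mm, to puller origin about 14 mm above the block's origin.
- thread (a point): On the hole's axis, where the pin's centre stands when screwed home. After the drop turn clockwise (seen from above), going down 3.2 mm per rad (about 1 mm play up and down), for 1.1 to 1.6 rad, until the collar sits on the block (puller origin 11 mm above the block's) or a stop is felt. Then pull straight up; turned less, the pin may slip out.
- tube_block: The other heater block, same size, mass and tapped hole, with two rows of four tube wells (dark 10 mm holes) in its top; it stays in its pocket. Origin: centre of its underside.
- puller: Loose steel puller rod, 0.2 kg, upright, nose down in its stand. Origin: tip of the nose; z runs up the rod. Cone 6 mm long, nose 10 mm diameter, cross pin (5 mm thick, 26 mm tip to tip) along the puller's y axis with its centre 36 mm above the tip, shaft 11 mm diameter, round collar 42 mm diameter with its underside 55 mm above the tip, flat wing grip on top.
- wing (a point): Middle of the puller's black wing grip, 92 mm above the tip: 14 mm thick along the puller's x, 44 mm wide along its y, 34 mm high. Grip it across the 14 mm, from above.
- stand: Fixed dark steel holder, 50 x 50 x 50 mm, with a 13 mm upright hole through its middle; the puller's cross pin rests on its top, the puller's tip about 16 mm above the bench. Lift the puller at least 40 mm to draw it free. Origin: centre of the underside.
- mat: Cork mat, 130 (x) x 140 (y) x 8 mm, fixed on the bench. Origin: centre of its underside; its top is 8 mm higher.
- pot: Bystander: small screw-cap sample pot, 46 mm wide, 66 mm high, origin under its centre; leave it.
- cup: Bystander: small capped specimen cup, 48 mm wide, 60 mm high, origin under its centre; leave it.
- dropper: Bystander: dropper bottle, 38 mm wide, 124 mm high, origin under its centre; leave it.
- marker: Bystander: marker pen lying on the bench, 135 mm long, origin under its centre; leave it.
- matches: Bystander: match box, 36 x 53 x 14 mm, lying on the bench, origin under its centre; leave it.
Mind the look-alikes: they are no part of the job. Leave any yellow look-alike of the puller alone.

How it is judged:
By the outcome, as a careful person would: the job done as asked, in the order asked, and still so for the second after the job is handed in, with the robot touching nothing.
It also fails if it takes over 61 s, if anything falls off the work surface, if the arm or the gripper's body presses on something with over 40 N, if the wrist force passes 120 N, or if a joint passes its speed limit or range.

## Working session

There is one attempt and no reset: what is moved stays moved. The work goes in short steps, Python scripts to look and compute and a shell command to move; the robot and the scene stay as the last step left them, time stands still between calls to the robot, and variables do not carry over. Pictures are saved under pics/ and viewed, and the job is handed in when it is done.

```bash
ls; mkdir -p pics; cat > h.py <<'E'
import numpy as np, cv2
from plant import ctrl, vision, nets
def snap(n,f):
    p,d=vision.snapshot(n); cv2.imwrite('pics/'+f+'.png',p[:,:,::-1]); np.save('pics/'+f+'.npy',d); return p,d
def world(n,d,pts):
    i=vision.camera_info(n);K=np.array(i['camera_matrix']);T=np.linalg.inv(np.array(i['camera_from_world']))
    return [ (T@np.r_[np.linalg.inv(K)@[u,v,1]*d[int(v),int(u)],1])[:3].round(4) for u,v in pts]
E
python3 - <<'E'
from h import *
o=ctrl.get_obs()
print({k:np.round(v,3).tolist() for k,v in o.items()})
snap('scene','s0');snap('top','t0')
for n in ['blank_block','mouth','tube_block','puller','wing','stand','mat','heater']:
  for c in ['top']:
    print(n,c,[(np.round(x['location'],3).tolist(),round(x['score'],2)) for x in nets.boxes_of(n,c)][:4])
E
```

```text
pics
{'clock': 0.0, 'joint_pos': [-51.447, 20.593, 0.635, -0.019, -70.134, -16.507], 'qvel': [0.159, 0.012, 0.051, 0.047, -0.056, -0.132], 'tau': [0.0, -58.271, 29.305, 6.997, 0.007, -0.0], 'tool_pos': [0.253, -0.625, 0.226], 'orientation': [-179.991, -0.093, 112.039], 'force': [0.578, -0.349, -0.075], 'moment': [0.003, -0.012, -0.012], 'opening': 0.088}
blank_block top [([0.502, 0.054, 0.087], 0.76)]
mouth top [([0.507, 0.051, 0.088], 0.87), ([0.497, 0.133, 0.088], 0.72), ([0.627, 0.387, 0.063], 0.38)]
tube_block top []
puller top [([0.566, -0.127, 0.084], 0.81), ([0.47, -0.083, 0.114], 0.8), ([0.568, -0.066, 0.09], 0.76), ([0.396, -0.121, 0.093], 0.61)]
wing top [([0.473, -0.082, 0.11], 0.83), ([0.561, -0.063, 0.09], 0.83), ([0.398, -0.122, 0.095], 0.75), ([0.571, -0.131, 0.081], 0.61)]
stand top [([0.46, -0.07, 0.052], 0.69)]
mat top [([0.446, 0.343, 0.01], 0.69), ([0.503, 0.049, 0.086], 0.26)]
heater top [([0.454, 0.09, 0.074], 0.82)]
```

View pics/t0.png

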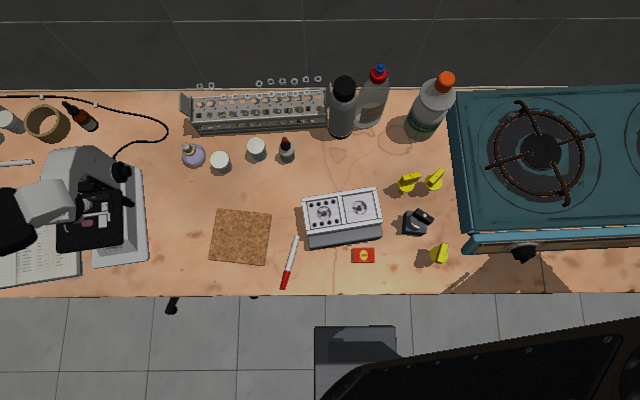

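View pics/s0.png

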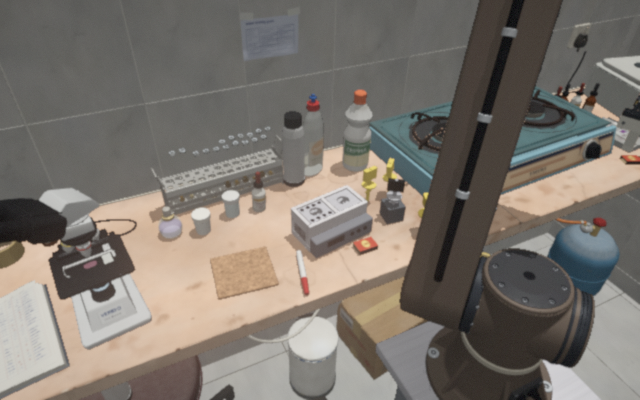

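Top view: the candidates for the puller are the black wing at (418,220), and yellow look-alikes at (409,182), (436,180) and (441,253). The black one in the dark stand fits the description. The blank block is the right pocket at (361,208), and the tube block with wells is at (324,213). Next, a close crop.

```bash
python3 - <<'E'
from h import *
p=cv2.imread('pics/t0.png')
a=cv2.resize(p[170:270,290:450],None,fx=5,fy=5,interpolation=cv2.INTER_CUBIC)
cv2.imwrite('pics/c0.png',a)
i=vision.camera_info('top');print(np.round(i['camera_matrix'],1).tolist(),np.round(i['camera_from_world'],3).tolist())
i=vision.camera_info('wrist');print(np.round(i['camera_matrix'],1).tolist(),np.round(i['tool_from_camera'],3).tolist())
E
```

```text
[[390.0, 0.0, 322.2], [0.0, 390.0, 198.6], [0.0, 0.0, 1.0]] [[-0.009, -1.0, 0.0, 0.145], [-0.971, 0.009, -0.237, 0.527], [0.237, -0.002, -0.971, 0.87], [0.0, 0.0, 0.0, 1.0]]
[[336.2, 0.0, 317.6], [0.0, 336.2, 199.9], [0.0, 0.0, 1.0]] [[1.0, 0.0, -0.0, -0.0], [-0.0, 0.961, 0.275, -0.074], [0.0, -0.275, 0.961, -0.159], [0.0, 0.0, 0.0, 1.0]]
```

View pics/c0.png

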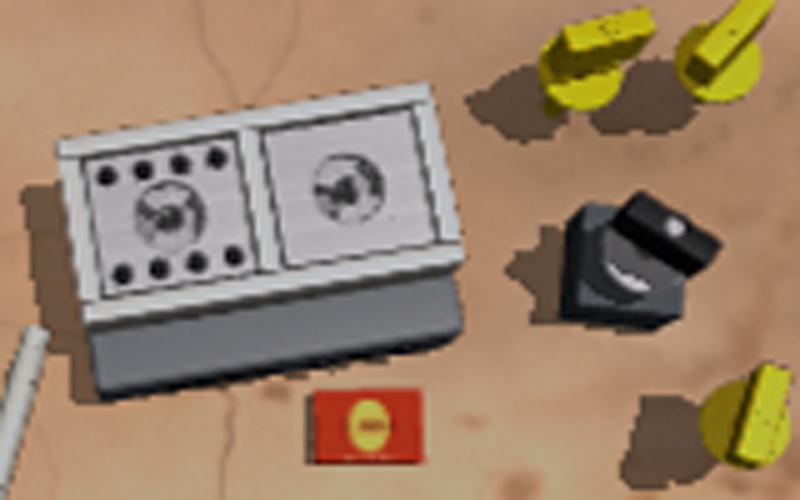

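```bash
python3 -m jog '0 0 0 0.5 0.4 -0.3 0; 0 0 0 0.88 0.84 -0.2 0; 0 0 0 0.88 0.84 -0.1 0; 0 0 0 0.88 0.84 0 0; 0 0 0 0.88 0.84 0 0; 0 0 0 0.88 0.84 0 0; 0 0 0 0.88 0.84 0 0; 0 0 0 0.88 0.84 0 0'
python3 -m jog '0 0 0 0.88 0.84 0 0; 0 0 0 0.88 0.84 0 0; 0 0 0 0.88 0.84 0 0; 0 0 0 0.88 0.84 0 0; 0 0 0 0.4 0.4 0 0;0 0 -1 0 0 0 0;0 0 -1 0 0 0 0;0 0 -1 0 0 0 0'
python3 -m jog '0 0 -1 0 0 0 0;0 0 -1 0 0 0 0;0 0 -1 0 0 0 0;0 0 -1 0 0 0 0;0 0 0 0 0 0 0'
python3 - <<'E'
from h import *
o=ctrl.get_obs()
print(o['clock'],o['tool_pos'],o['orientation'],o['joint_pos'])
snap('wrist','w0')
E
```

```text
clock: 1.5
tool_pos: [0.3866, -0.283, 0.2509]
orientation: [180.0, 0.0, 112.0]
force: [0.3, 0.3, -0.4]
opening: 0.0439
clock: 2.5
tool_pos: [0.4667, -0.0825, 0.2507]
orientation: [180.0, 0.0, 129.4]
force: [0.5, -0.0, -0.3]
opening: 0.044
clock: 3.12
tool_pos: [0.4667, -0.0826, 0.2507]
orientation: [180.0, 0.0, 152.1]
force: [-0.3, 0.5, -0.4]
opening: 0.0442
3.125 [ 0.46672533 -0.08263193  0.25074231] [1.79983954e+02 1.66553989e-02 1.52114039e+02] [ 1.38287863e+01  2.50102560e-01 -2.14756241e+01 -9.63322186e-04
 -6.82511634e+01 -4.17143883e+01]
```

View pics/w0.png

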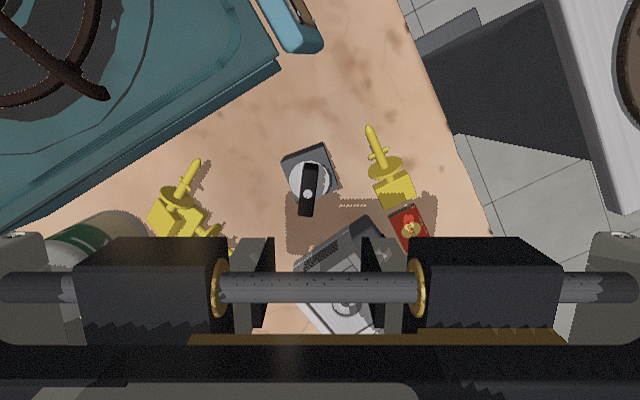

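The wrist view shows the black-winged puller at (310,190) with its grey collar and stand. The yellow look-alikes are at (178,205) and (390,170), and the heater is below the jaws. I'll measure the wing from the depth image.

```bash
cat >> h.py <<'E'
from scipy.spatial.transform import Rotation as R
def wpts(d,o):
    i=vision.camera_info('wrist');K=np.array(i['camera_matrix']);T=np.array(i['tool_from_camera'])
    v,u=np.mgrid[0:400,0:640]; P=np.stack([(u-K[0,2])/K[0,0]*d,(v-K[1,2])/K[1,1]*d,d],-1)
    P=P@T[:3,:3].T+T[:3,3]
    M=R.from_euler('xyz',o['orientation'],degrees=True).as_matrix()
    return P@M.T+o['tool_pos']
E
python3 - <<'E'
from h import *
o=ctrl.get_obs();d=np.load('pics/w0.npy');P=wpts(d,o)
p=cv2.imread('pics/w0.png')
m=np.zeros((400,640),bool);m[150:235,270:350]=1
for lo,hi in [(.115,.14),(.07,.1)]:
    s=m&(P[...,2]>lo)&(P[...,2]<hi);Q=P[s]
    r=cv2.minAreaRect((Q[:,:2]*1000).astype(np.float32));print(len(Q),Q[:,2].mean(),np.median(Q[:,2]),r,Q.mean(0))
    c=(Q-Q.mean(0))[:,:2];w,V=np.linalg.eigh(c.T@c);print(np.degrees(np.arctan2(V[1,1],V[0,1])),np.sqrt(w/len(Q)))
a=cv2.resize(p[130:250,250:370],None,fx=5,fy=5);cv2.imwrite('pics/c1.png',a)
E
```

```text
792 0.12547086643335537 0.12560999064673026 ((475.3840637207031, -86.80923461914062), (44.35121154785156, 13.968035697937012), 54.772369384765625) [ 0.47446303 -0.08815629  0.12547087]
55.00091475254335 [0.00399175 0.01288081]
707 0.07626489229793443 0.07585136968566936 ((473.97320556640625, -88.56387329101562), (40.13545608520508, 41.09244918823242), 55.50946044921875) [ 0.47439395 -0.08867615  0.07626489]
145.6360357341031 [0.01007077 0.0132002 ]
```

View pics/c1.png

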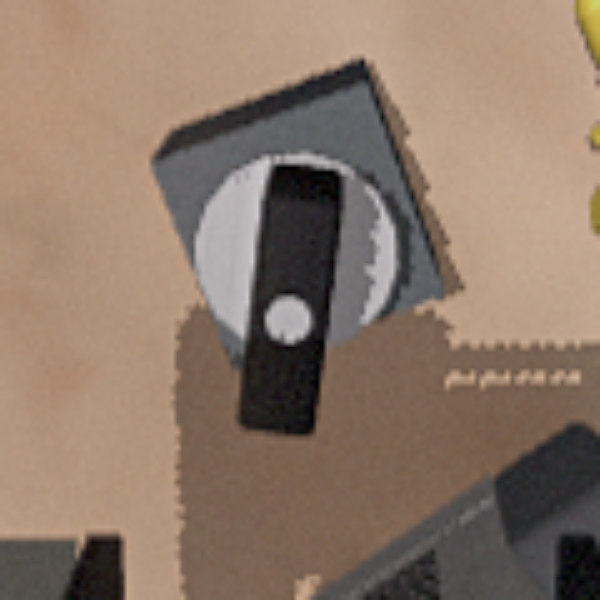

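```bash
python3 -m jog '0 0 0.64 0 0 0 0; 0 0 0.63 0 0 0 0; 0 0 0 -0.24 0.03 0.8 0; 0 0 0 0 0 0.9 0; 0 0 0 0 0 0.9 0; 0 0 0 0 0 0.8 0; 0 0 0 0 0 0.65 0; 0 0 0 0 0 0 0'
python3 -m jog '0 0 0 0 0 0 -1; 0 0 0 0 0 0 -1; 0 0 0 0 0 0 -1;0 0 0 0 0 0 -1'
python3 - <<'E'
from h import *
o=ctrl.get_obs()
print(o['force'],o['moment'],o['opening'],o['orientation'],o['tool_pos'])
p,d=snap('wrist','w1')
E
```

```text
clock: 4.18
tool_pos: [0.4739, -0.0874, 0.0871]
orientation: [-179.8, -0.2, 144.8]
force: [-0.3, 0.2, 0.7]
opening: 0.0442
clock: 4.68
tool_pos: [0.4755, -0.0871, 0.0891]
orientation: [180.0, 0.0, 144.9]
force: [-1.7, 0.9, 2.7]
opening: 0.0138
[-1.68047825  0.91103538  2.68796165] [0.41869502 0.36912196 0.01717079] 0.013827515600480355 [1.79959044e+02 3.59171367e-02 1.44873405e+02] [ 0.47548328 -0.08710415  0.08909885]
```

View pics/w1.png

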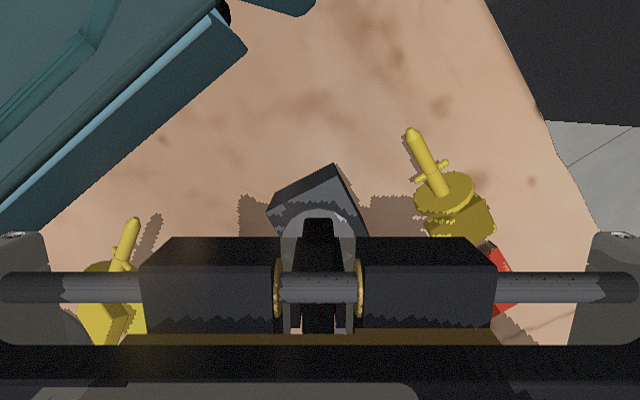

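Gripped at 13.8 mm. Lift straight up, then look at the heater from above.

```bash
python3 -m jog '0 0 0 0 0 -0.5 -1; 0 0 0 0 0 -0.8 -1; 0 0 0 0 0 -1 -1; 0 0 0 0 0 -1 -1; 0 0 0 0 0 -1 -1; 0 0 0 0 0.8 -0.5 -1; 0 0 0 0 1 0 -1; 0 0 0 0 1 0 -1'
python3 -m jog '0 0 0 0.3 0.8 0 -1; 0 0 0 0.3 0.8 0 -1;0 0 0 0 0 0 -1;0 0 0 0 0 0 -1'
python3 - <<'E'
from h import *
o=ctrl.get_obs()
print(o['force'],o['moment'],o['opening'],o['orientation'],o['tool_pos'],o['joint_pos'])
p,d=snap('wrist','w2')
print([(np.round(x['location'],4).tolist(),round(x['score'],2)) for x in nets.boxes_of('mouth','wrist')])
E
```

```text
clock: 5.72
tool_pos: [0.54, 0.0054, 0.2807]
orientation: [180.0, -0.0, 144.8]
force: [0.2, -0.2, -2.1]
opening: 0.0139
clock: 6.22
tool_pos: [0.5565, 0.0705, 0.2801]
orientation: [-179.9, -0.0, 144.9]
force: [0.4, -0.2, -2.5]
opening: 0.0135
[ 0.35582805 -0.23617898 -2.52501188] [-0.00923734  0.06522457 -0.0356299 ] 0.01353748833835837 [-1.79942705e+02 -4.05189627e-02  1.44901130e+02] [0.55647796 0.07052023 0.2800689 ] [ 2.72104193e+01  8.07408181e+00 -9.02318195e+00 -9.67784199e-03
 -7.29722981e+01 -6.23064291e+01]
[([0.5017, 0.0541, 0.0842], 0.74), ([0.4824, -0.0741, 0.0487], 0.4)]
```

View pics/w2.png

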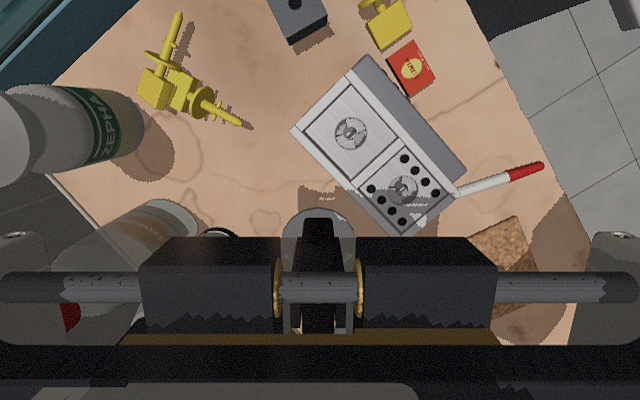

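The wrist view shows the blank block with its mouth at about (351,132) and the tube block with eight wells at (405,190). The puller is in the jaws at (318,240).

```bash
python3 - <<'E'
from h import *
o=ctrl.get_obs();d=np.load('pics/w2.npy');P=wpts(d,o)
p=cv2.imread('pics/w2.png')
s=np.zeros((400,640),bool);s[40:235,280:480]=1
r=s&(abs(P[...,2]-.087)<.006)
Q=P[r];rr=cv2.minAreaRect((Q[:,:2]*1000).astype(np.float32));print(len(Q),np.median(Q[:,2]),rr)
# mouth: points below block top
blk=np.hypot(P[...,0]-.502,P[...,1]-.054)<.03
for lo,hi in [(.07,.0835),(.03,.0835)]:
    m=s&blk&(P[...,2]<hi)&(P[...,2]>lo);Q=P[m];print(len(Q),Q.mean(0),Q.min(0),Q.max(0),cv2.minEnclosingCircle((Q[:,:2]*1000).astype(np.float32)))
for u,v in [(351,132),(330,120),(351,110),(375,135),(300,130),(365,60)]:print(u,v,P[v,u].round(4))
a=cv2.resize(p[40:240,280:480],None,fx=3,fy=3,interpolation=cv2.INTER_CUBIC);cv2.imwrite('pics/c2.png',a)
E
```

```text
12178 0.0874098826248349 ((497.6597900390625, 93.86797332763672), (88.20423126220703, 177.9233856201172), 8.823097229003906)
421 [0.50310022 0.0527803  0.07949548] [0.48699491 0.03735379 0.07010284] [0.51926173 0.06905796 0.08339253] ((502.9007873535156, 53.12574005126953), 16.485849380493164)
683 [0.50272559 0.05374154 0.07346572] [0.48677839 0.03735379 0.03151448] [0.51926173 0.0692766  0.08339253] ((502.9216003417969, 54.27402114868164), 17.518888473510742)
351 132 [0.5003 0.0583 0.0315]
330 120 [0.5131 0.0292 0.0868]
351 110 [0.4901 0.0333 0.0873]
375 135 [0.4836 0.0684 0.0868]
300 130 [0.544  0.0197 0.0872]
365 60 [0.4472 0.0013 0.0543]
```

View pics/c2.png

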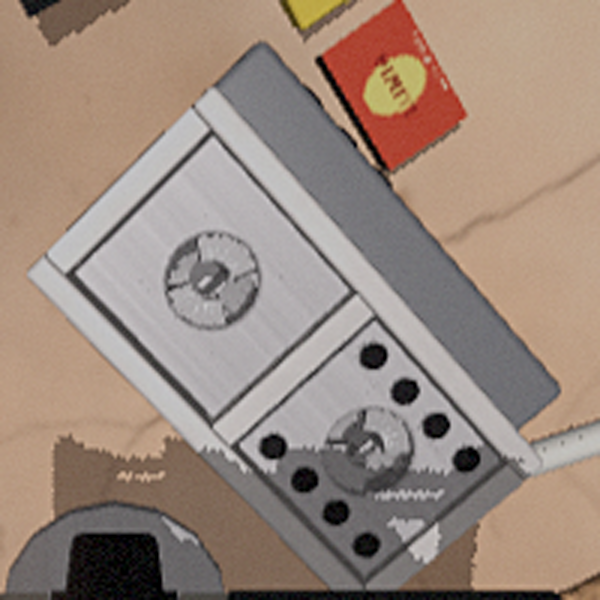

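```bash
python3 -m jog '0 0 0 0.42 -0.57 0 -1; 0 0 0 0.42 -0.56 0 -1; 0 0 0 0 0 0.8 -1; 0 0 0 0 0 0.8 -1; 0 0 0 0 0 0.7 -1; 0 0 0 0 0 0.45 -1; 0 0 0 0 0 0 -1;0 0 0 0 0 0 -1'
python3 - <<'E'
from h import *
o=ctrl.get_obs()
print(o['force'],o['moment'],o['orientation'],o['tool_pos'])
p,d=snap('wrist','w3');snap('top','t3')
cv2.imwrite('pics/c3.png',cv2.resize(p[150:350,220:420,::-1],None,fx=3,fy=3,interpolation=cv2.INTER_CUBIC))
E
```

```text
clock: 7.32
tool_pos: [0.5039, 0.0527, 0.1716]
orientation: [179.9, 0.1, 144.9]
force: [-0.2, -0.0, -2.4]
opening: 0.0138
[-0.23070233 -0.03002651 -2.36863554] [0.11790498 0.02354297 0.01581852] [1.79944475e+02 5.15373193e-02 1.44856793e+02] [0.50393518 0.05271612 0.17157258]
```

View pics/c3.png

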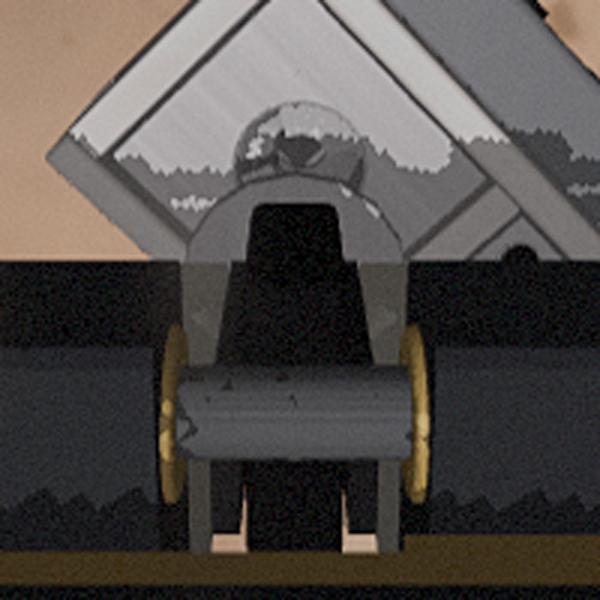

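Mouth and wing line up sideways (crop x≈299 and 297). Go down gently.

```bash
python3 -m jog '0 0 0 0.02 -0.01 0.3 -1; 0 0 0 0 0 0.3 -1; 0 0 0 0 0 0 -1'
python3 -m jog '0 0 0 0 0 0.3 -1; 0 0 0 0 0 0.2 -1; 0 0 0 0 0 0 -1'
python3 -m jog '0 0 0 0 0 0.15 -1; 0 0 0 0 0 0.06 -1; 0 0 0 0 0 0 -1'
```

```text
clock: 7.8
tool_pos: [0.5016, 0.0528, 0.1451]
orientation: [-179.9, -0.1, 144.9]
force: [-0.2, 0.2, -1.6]
opening: 0.0136
clock: 8.18
tool_pos: [0.502, 0.0528, 0.1257]
orientation: [-179.9, -0.0, 144.9]
force: [0.2, -0.6, -1.2]
opening: 0.0139
clock: 8.55
tool_pos: [0.5028, 0.0532, 0.1189]
orientation: [180.0, 0.0, 144.9]
force: [-2.7, -0.4, 5.0]
opening: 0.0138
```

```bash
python3 -m jog '0 0 0 0 0 0.03 -1; 0 0 0 0 0 0 -1'
python3 -m jog '0 0 -0.75 0 0 0 -1; 0 0 -0.75 0 0 0 -1; 0 0 0 0 0 0 -1'
```

```text
clock: 8.8
tool_pos: [0.5031, 0.0532, 0.1187]
orientation: [179.9, 0.1, 144.9]
force: [-5.7, 1.1, 13.7]
opening: 0.014
clock: 9.18
tool_pos: [0.5038, 0.0531, 0.1188]
orientation: [179.9, 0.2, 153.6]
force: [-2.7, -1.6, 10.3]
opening: 0.014
```

```bash
python3 -m jog '0 0 -0.8 0 0 0 -1; 0 0 -0.8 0 0 0 -1; 0 0 0 0 0 0 -1'
python3 -m jog '0 0 -0.8 0 0 0 -1; 0 0 -0.8 0 0 0 -1; 0 0 0 0 0 0 -1'
```

```text
clock: 9.55
tool_pos: [0.5041, 0.0532, 0.1187]
orientation: [179.9, 0.2, 162.8]
force: [-1.2, -1.2, 8.9]
opening: 0.0138
clock: 9.93
tool_pos: [0.5041, 0.0532, 0.1186]
orientation: [180.0, 0.2, 171.9]
force: [-0.3, -1.8, 8.4]
opening: 0.0138
```

```bash
python3 -c "
from h import *
o=ctrl.get_obs();print(o['tool_pos'],o['force'],o['moment'])"
```

```text
[0.50412098 0.05320219 0.11863589] [-0.28781687 -1.79717637  8.4304356 ] [-0.53898     0.18805796  0.00348375]
```

```bash
python3 -m jog '0 0 -0.8 0 0 0.02 -1; 0 0 -0.8 0 0 0 -1; 0 0 0 0 0 0 -1'
python3 -m jog '0 0 -0.8 0 0 0 -1; 0 0 -0.8 0 0 0 -1; 0 0 0 0 0 0 -1'
```

```text
clock: 10.3
tool_pos: [0.5031, 0.0532, 0.1169]
orientation: [180.0, 0.1, -179.0]
force: [-0.9, -0.0, 6.0]
opening: 0.0137
clock: 10.68
tool_pos: [0.5026, 0.0532, 0.1161]
orientation: [180.0, 0.0, -170.0]
force: [0.8, 0.6, -1.6]
opening: 0.0137
```

Force vanishes at yaw −170°, so the pin is over the slots. Try downward.

```bash
python3 -m jog '0 0 0 0 0 0.12 -1; 0 0 0 0 0 0 -1'
python3 -m jog '0 0 0 0 0 0.1 -1; 0 0 0 0 0 0 -1; 0 0 0 0 0 0 -1'
```

```text
clock: 10.92
tool_pos: [0.5023, 0.053, 0.1107]
orientation: [-180.0, -0.0, -169.9]
force: [0.5, -0.6, -1.9]
opening: 0.0137
clock: 11.3
tool_pos: [0.5024, 0.053, 0.1073]
orientation: [-180.0, -0.0, -169.9]
force: [-0.9, 0.1, -2.2]
opening: 0.0139
```

```bash
python3 -m jog '0 0 0 0 0 0.03 -1; 0 0 0 0 0 0 -1; 0 0 0 0 0 0 -1'
```

```text
clock: 11.68
tool_pos: [0.5026, 0.0531, 0.1063]
orientation: [180.0, 0.0, -169.9]
force: [-0.4, 0.6, -0.6]
opening: 0.0138
```

```bash
python3 -m jog '0 0 0.8 0 0 0.006 -1; 0 0 0.8 0 0 0.006 -1; 0 0 0.8 0 0 0.006 -1;0 0 0.8 0 0 0.006 -1;0 0 0 0 0 0 -1'
python3 -c "
from h import *
o=ctrl.get_obs();print(o['force'],o['moment'])"
python3 -m jog '0 0 0.8 0 0 0.006 -1; 0 0 0.8 0 0 0.006 -1; 0 0 0.8 0 0 0.006 -1;0 0 0.8 0 0 0.006 -1;0 0 0 0 0 0 -1'
python3 -c "
from h import *
o=ctrl.get_obs();print(o['force'],o['moment'])"
```

```text
clock: 12.3
tool_pos: [0.5026, 0.0531, 0.1053]
orientation: [180.0, 0.0, 171.8]
force: [-1.0, 0.1, -1.3]
opening: 0.0138
[-0.95081295  0.14208878 -1.25075693] [ 0.04521308  0.09722997 -0.0267056 ]
clock: 12.92
tool_pos: [0.5026, 0.0531, 0.1043]
orientation: [180.0, 0.0, 153.6]
force: [0.3, -0.2, -0.6]
opening: 0.0139
[ 0.3003882  -0.22012102 -0.61510295] [ 0.07116547  0.11806001 -0.00851286]
```

```bash
python3 -m jog '0 0 0.8 0 0 0.006 -1; 0 0 0.8 0 0 0.006 -1; 0 0 0.8 0 0 0.006 -1;0 0 0.8 0 0 0.006 -1;0 0 0 0 0 0 -1'
python3 -c "
from h import *
o=ctrl.get_obs();print(o['force'],o['moment'])"
python3 -m jog '0 0 0.8 0 0 0.006 -1; 0 0 0.8 0 0 0.006 -1; 0 0 0.7 0 0 0.006 -1;0 0 0 0 0 0 -1'
python3 -c "
from h import *
o=ctrl.get_obs();print(o['force'],o['moment'])"
```

```text
clock: 13.55
tool_pos: [0.5032, 0.0533, 0.1038]
orientation: [179.9, 0.0, 135.3]
force: [-0.2, -0.2, 2.9]
opening: 0.014
[-0.23815643 -0.15917471  2.88504605] [-0.06722474 -0.11925373  0.00728098]
clock: 14.05
tool_pos: [0.5036, 0.0534, 0.1038]
orientation: [179.9, 0.1, 122.2]
force: [-1.4, -0.2, 9.2]
opening: 0.0141
[-1.40090629 -0.20757191  9.17021397] [-0.06723447  0.43379698 -0.06050797]
```

```bash
python3 -m jog '0 0 0.6 0 0 -0.01 -1; 0 0 0.6 0 0 0 -1; 0 0 0 0 0 0 -1'
python3 -c "
from h import *
o=ctrl.get_obs();print(o['force'],o['moment'])"
python3 -m jog '0 0 0.6 0 0 0 -1; 0 0 0 0 0 0 -1; 0 0 0 0 0 0 -1'
python3 -c "
from h import *
o=ctrl.get_obs();print(o['force'],o['moment'])
snap('scene','s4');p,d=snap('wrist','w4')"
```

```text
clock: 14.42
tool_pos: [0.5034, 0.0533, 0.1038]
orientation: [179.9, 0.0, 115.3]
force: [0.4, -0.2, 6.2]
opening: 0.014
[ 0.41778301 -0.22065777  6.24818484] [-0.17762858 -0.08085002 -0.0161611 ]
clock: 14.8
tool_pos: [0.5034, 0.0533, 0.1038]
orientation: [179.9, 0.0, 111.9]
force: [0.4, 0.3, 4.7]
opening: 0.0136
[0.42189965 0.30989519 4.73382295] [-0.11945895 -0.01186301  0.00205128]
```

View pics/w4.png

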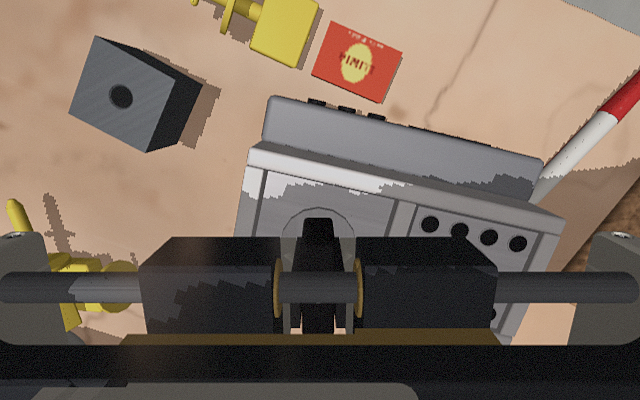

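View pics/s4.png

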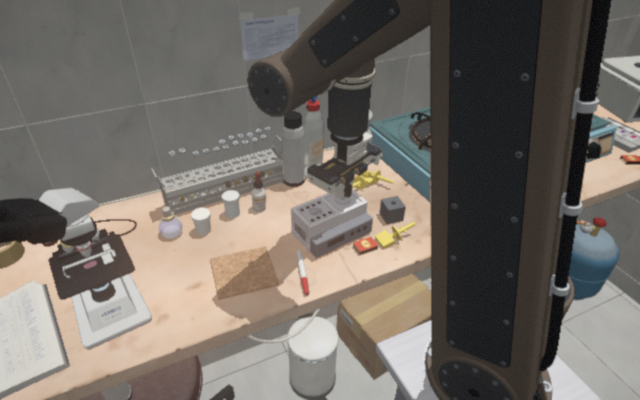

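```bash
python3 - <<'E'
from h import *
p,d=snap('top','t4')
s0=cv2.imread('pics/s0.png');s4=cv2.imread('pics/s4.png');t0=cv2.imread('pics/t0.png');t4=p[:,:,::-1]
f=lambda a:cv2.resize(a,(390,290),interpolation=cv2.INTER_CUBIC)
r=np.vstack([np.hstack([f(s0[150:260,280:430]),f(s4[150:260,280:430])]),np.hstack([f(t0[165:275,310:460]),f(t4[165:275,310:460])])])
cv2.imwrite('pics/c4.png',r)
E
```

```text
(no output)
```

View pics/c4.png

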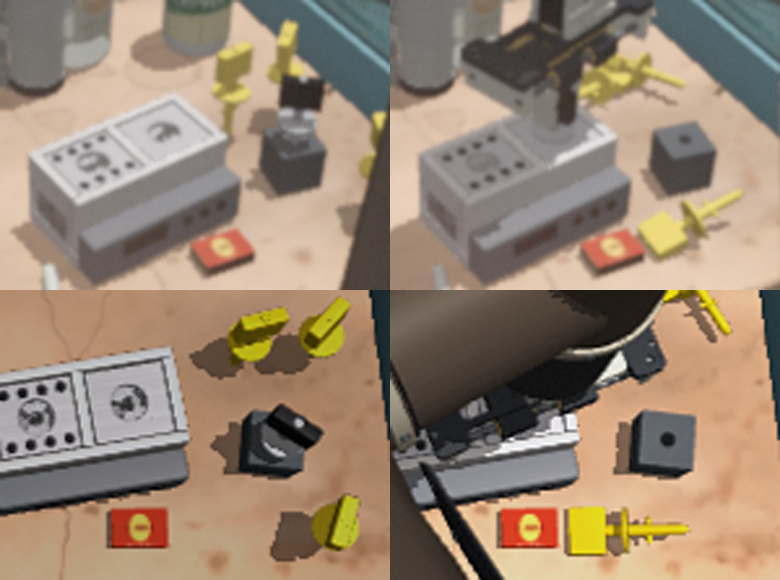

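The look-alikes stood on their nose tips and have toppled. They were already lying in my first wrist picture (w0), before I came near them, so this wasn't contact. Match box and stand are unchanged. Now pull up.

```bash
python3 -m jog '0 0 0 0 0 -0.1 -1; 0 0 0 0 0 -0.2 -1; 0 0 0 0 0 -0.2 -1; 0 0 0 0 0 0 -1'
python3 -m jog '0 0 0 0 0 -0.4 -1; 0 0 0 0 0 -0.4 -1; 0 0 0 0 0 -0.4 -1; 0 0 0 0 0 -0.4 -1; 0 0 0 0 0 -0.4 -1;0 0 0 0 0 -0.3 -1; 0 0 0 0 0 0 -1'
python3 - <<'E'
from h import *
o=ctrl.get_obs();print(o['force'],o['moment'])
snap('scene','s5');snap('wrist','w5')
E
```

```text
clock: 15.45
tool_pos: [0.5024, 0.0531, 0.1235]
orientation: [180.0, -0.0, 111.7]
force: [0.1, 1.9, -6.6]
opening: 0.0138
clock: 16.32
tool_pos: [0.5029, 0.0533, 0.2158]
orientation: [179.9, -0.0, 111.7]
force: [0.3, -0.2, -6.5]
opening: 0.014
[ 0.25721606 -0.19274582 -6.50611122] [-0.01704399 -0.04889898 -0.0241627 ]
```

View pics/s5.png

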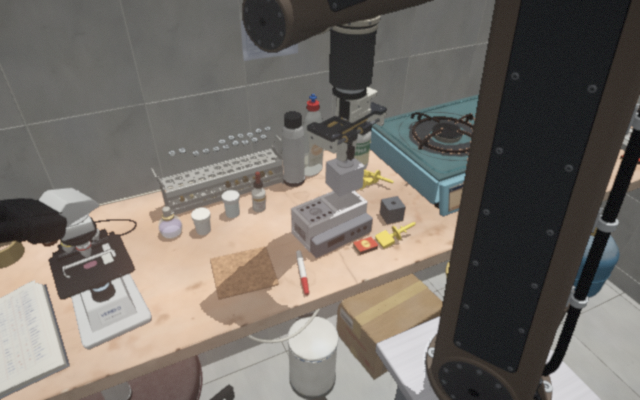

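View pics/w5.png

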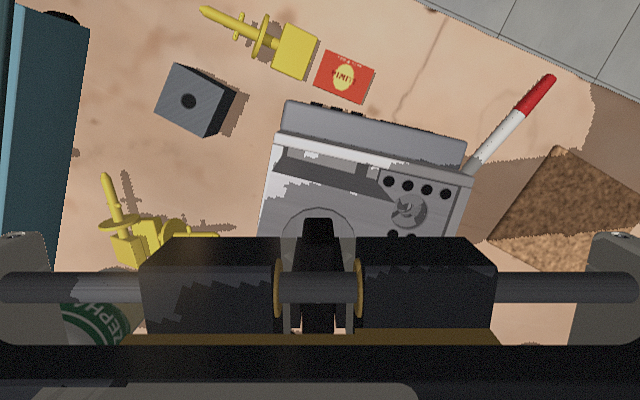

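The scene view shows the block hanging on the puller above the heater at (345,175). The wrist view shows the empty pocket at (320,170), with the tube block still in place. Next, measure the mat from the first top picture.

```bash
python3 - <<'E'
from h import *
p=cv2.imread('pics/t0.png')
i=vision.camera_info('top');K=np.array(i['camera_matrix']);T=np.array(i['camera_from_world']);Ti=np.linalg.inv(T)
hsv=cv2.cvtColor(p,cv2.COLOR_BGR2HSV);print(hsv[235,240],hsv[235,200],hsv[280,240])
m=np.zeros((400,640),np.uint8);sub=p[195:280,195:285].astype(int)
mm=((sub.sum(2)<480)&(sub[...,2]>sub[...,0]+30)).astype(np.uint8)
mm=cv2.morphologyEx(mm,cv2.MORPH_CLOSE,np.ones((5,5)));mm=cv2.morphologyEx(mm,cv2.MORPH_OPEN,np.ones((5,5)))
c=max(cv2.findContours(mm,0,1)[0],key=cv2.contourArea)[:,0]+[195,195]
W=[]
for u,v in c:
    r=Ti[:3,:3]@np.linalg.inv(K)@[u,v,1];t=(.008-Ti[2,3])/r[2];W.append((Ti[:3,3]+t*r)[:2]*1000)
print(cv2.minAreaRect(np.float32(W)))
print([(np.round(x['location'],4).tolist(),round(x['score'],2)) for x in nets.boxes_of('mat','top')])
E
```

```text
[ 14 138 140] [ 13 113 169] [ 13  90 187]
((448.7870788574219, 348.4950866699219), (231.32156372070312, 209.47555541992188), 89.46057891845703)
[([0.3993, 0.4113, 0.0099], 0.64)]
```

```bash
python3 - <<'E'
from h import *
p=cv2.imread('pics/t0.png')
cv2.imwrite('pics/c6.png',cv2.resize(p[195:280,195:285],None,fx=6,fy=6,interpolation=cv2.INTER_CUBIC))
i=vision.camera_info('top');K=np.array(i['camera_matrix']);Ti=np.linalg.inv(np.array(i['camera_from_world']))
for th in (395,410,425):
    b=cv2.GaussianBlur(p,(5,5),0)[195:280,195:285].astype(int)
    mm=(b.sum(2)<th).astype(np.uint8)
    mm=cv2.morphologyEx(mm,cv2.MORPH_OPEN,np.ones((7,7)))
    c=max(cv2.findContours(mm,0,1)[0],key=cv2.contourArea)[:,0]+[195,195]
    W=[]
    for u,v in c:
        r=Ti[:3,:3]@np.linalg.inv(K)@[u,v,1];t=(.008-Ti[2,3])/r[2];W.append((Ti[:3,3]+t*r)[:2]*1000)
    print(th,cv2.minAreaRect(np.float32(W)),cv2.minAreaRect(c))
E
```

```text
395 ((448.0394287109375, 344.0088195800781), (145.84983825683594, 137.28378295898438), 83.39997100830078) ((239.90176391601562, 236.48690795898438), (59.14326095581055, 54.7818603515625), 7.594643592834473)
410 ((464.4600524902344, 364.830322265625), (198.35768127441406, 178.4386749267578), 89.46054077148438) ((233.5, 230.5), (71.0, 77.0), 90.0)
425 ((463.1168518066406, 349.8668518066406), (228.30850219726562, 180.8432159423828), 89.46054077148438) ((239.5, 231.0), (72.0, 89.0), 90.0)
```

View pics/c6.png

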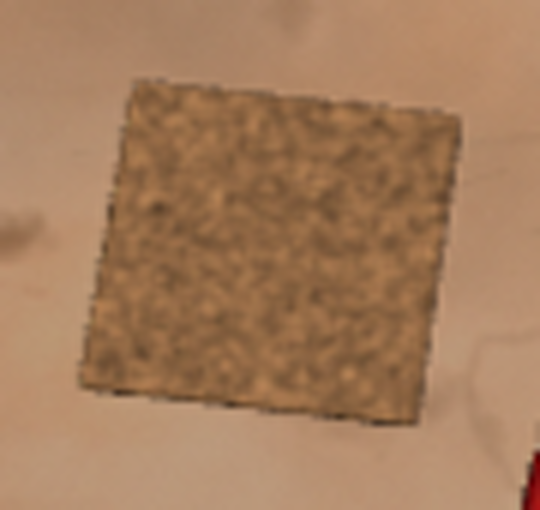

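```bash
python3 - <<'E'
from h import *
i=vision.camera_info('top');K=np.array(i['camera_matrix']);Ti=np.linalg.inv(np.array(i['camera_from_world']))
W=[]
for x,y in [(133,82),(461,116),(417,420),(80,384)]:
    u=195+x/6-.4;v=195+y/6-.4
    r=Ti[:3,:3]@np.linalg.inv(K)@[u,v,1];t=(.008-Ti[2,3])/r[2];W.append((Ti[:3,3]+t*r)[:2])
W=np.array(W);print(W,W.mean(0));E=np.roll(W,-1,0)-W;print(np.linalg.norm(E,axis=1),np.degrees(np.arctan2(E[:,1],E[:,0])))
m=W.mean(0);o=ctrl.get_obs();D=m-o['tool_pos'][:2];y=np.radians(o['orientation'][2]);print(D,D@[np.cos(y),np.sin(y)]/.04,D@[np.sin(y),-np.cos(y)]/.04)
E
```

```text
[[0.51952883 0.4058946 ]
 [0.50364624 0.26764089]
 [0.37783594 0.28281492]
 [0.39364812 0.42061283]] [0.44866478 0.34424081]
[0.13916302 0.12672207 0.13870215 0.12673823] [-96.55341162 173.12274967  83.45399597  -6.66885773]
[-0.05335204  0.29124962] 7.259984623208444 1.4450296963267832
```

```bash
python3 -m jog '0 0 0 0.3 0.06 0 -1; 0 0 0 0.5 0.1 0 -1; 0 0 0 0.8 0.16 0 -1; 0 0 0 0.9 0.18 0 -1; 0 0 0 0.9 0.18 0 -1; 0 0 0 0.9 0.18 0 -1; 0 0 0 0.9 0.18 0 -1; 0 0 0 0.8 0.16 0 -1'
python3 -m jog '0 0 0 0.6 0.12 0 -1; 0 0 0 0.4 0.08 0 -1; 0 0 0 0.26 0.045 0 -1; 0 0 0 0 0 0 -1; 0 0 0 0 0 0 -1;0 0 0 0 0 0.5 -1;0 0 0 0 0 0.5 -1;0 0 0 0 0 0 -1'
python3 - <<'E'
from h import *
o=ctrl.get_obs();print(o['force'],o['moment'])
snap('scene','s7');snap('wrist','w7')
E
```

```text
clock: 17.48
tool_pos: [0.4578, 0.2956, 0.2144]
orientation: [-180.0, 0.0, 111.7]
force: [0.7, -0.9, -6.2]
opening: 0.0137
clock: 18.48
tool_pos: [0.4486, 0.3427, 0.1737]
orientation: [-179.8, 0.1, 111.6]
force: [-1.1, 0.9, -6.0]
opening: 0.0139
[-1.07970723  0.85786916 -5.95648866] [-0.05422937  0.01900594  0.00925674]
```

View pics/w7.png

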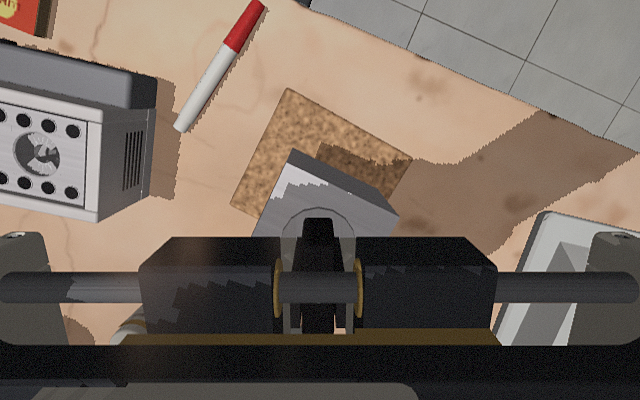

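View pics/s7.png

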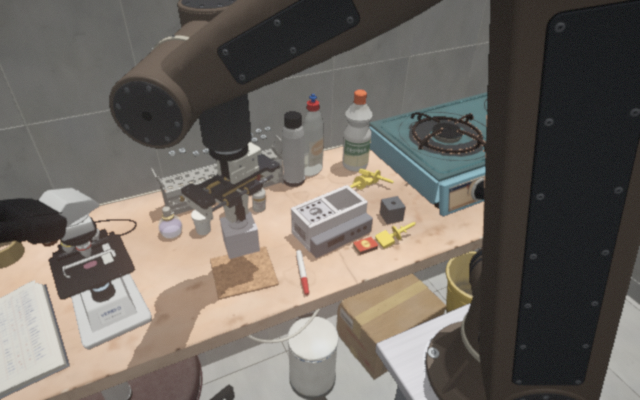

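```bash
python3 - <<'E'
from h import *
o=ctrl.get_obs();d=np.load('pics/w7.npy');P=wpts(d,o)
for u,v in [(288,91),(408,159),(232,205)]: print(P[v,u].round(4))
for u,v in [(295,170),(340,185),(290,155),(396,216)]: print(P[v,u].round(4))
E
```

```text
[0.3808 0.2869 0.0098]
[0.3968 0.4172 0.0088]
[0.5053 0.272  0.0075]
[0.4172 0.3177 0.1573]
[0.4175 0.3444 0.1492]
[0.4149 0.3118 0.1321]
[0.4208 0.3791 0.157 ]
```

```bash
python3 -m jog '0 0 0 0 0 0.5 -1; 0 0 0 0 0 0.5 -1; 0 0 0 0 0 0.4 -1; 0 0 0 0 0 0.3 -1; 0 0 0 0 0 0.1 -1; 0 0 0 0 0 0 -1; 0 0 0 0 0 0 -1'
python3 -m jog '0 0 0 0 0 0.06 -1; 0 0 0 0 0 0.06 -1; 0 0 0 0 0 0 -1; 0 0 0 0 0 0 -1'
```

```text
clock: 19.45
tool_pos: [0.4495, 0.3447, 0.1036]
orientation: [179.9, -0.0, 111.7]
force: [-0.0, 0.6, -6.3]
opening: 0.0137
clock: 19.95
tool_pos: [0.4491, 0.3443, 0.0982]
orientation: [180.0, 0.0, 111.7]
force: [0.3, 0.8, -6.3]
opening: 0.0135
```

```bash
python3 -m jog '0 0 0 0 0 0.05 -1; 0 0 0 0 0 0.04 -1; 0 0 0 0 0 0 -1; 0 0 0 0 0 0 -1'
python3 -m jog '0 0 0 0 0 0.03 -1; 0 0 0 0 0 0.01 -1; 0 0 0 0 0 0 -1; 0 0 0 0 0 0 -1'
```

```text
clock: 20.45
tool_pos: [0.4492, 0.3443, 0.0946]
orientation: [180.0, 0.0, 111.6]
force: [-0.5, 0.2, -6.3]
opening: 0.0136
clock: 20.95
tool_pos: [0.4491, 0.3443, 0.093]
orientation: [180.0, -0.0, 111.6]
force: [-0.9, 0.3, -5.6]
opening: 0.014
```

```bash
python3 -m jog '0 0 0 0 0 0.02 -1; 0 0 0 0 0 0.01 -1; 0 0 0 0 0 0 -1; 0 0 0 0 0 0 -1'
python3 -m jog '0 0 0 0 0 0.02 -1; 0 0 0 0 0 0 -1; 0 0 0 0 0 0 -1'
```

```text
clock: 21.45
tool_pos: [0.4493, 0.3444, 0.092]
orientation: [180.0, -0.0, 111.6]
force: [-1.1, -1.2, -1.7]
opening: 0.014
clock: 21.82
tool_pos: [0.4493, 0.3445, 0.0919]
orientation: [180.0, -0.0, 111.7]
force: [-4.6, -2.1, 5.5]
opening: 0.0136
```

Landed and carrying the load (+5.5 N, z = 0.092 as expected). Release and go straight up.

```bash
python3 -m jog '0 0 0 0 0 0 -0.3; 0 0 0 0 0 0 0; 0 0 0 0 0 0 0; 0 0 0 0 0 0 0'
python3 -m jog '0 0 0 0 0 -0.3 0; 0 0 0 0 0 -0.6 0; 0 0 0 0 0 -0.9 0; 0 0 0 0 0 -0.9 0; 0 0 0 0 0.3 -0.9 0; 0 0 0 0 0.5 -0.5 0; 0 0 0 0 0.3 0 0; 0 0 0 0 0 0 0'
python3 - <<'E'
from h import *
o=ctrl.get_obs();print(o['force'],o['tool_pos'])
snap('scene','s8');p,d=snap('wrist','w8');P=wpts(d,o)
for z0,z1,m in [(.070,.080,'blocktop'),(.115,.13,'wing')]:
    s=(P[...,2]>z0)&(P[...,2]<z1)&(np.hypot(P[...,0]-.449,P[...,1]-.344)<.06);Q=P[s]
    print(m,len(Q),np.median(Q[:,2]),cv2.minAreaRect(np.float32(Q[:,:2]*1000)))
E
```

```text
clock: 22.32
tool_pos: [0.4492, 0.3444, 0.0909]
orientation: [180.0, -0.0, 111.6]
force: [0.0, 0.2, 0.1]
opening: 0.0425
clock: 23.32
tool_pos: [0.49, 0.3604, 0.2542]
orientation: [-179.9, 0.0, 111.6]
force: [-0.4, 0.6, -0.9]
opening: 0.0439
[-0.40700804  0.63646413 -0.89079757] [0.49004989 0.36037699 0.25419816]
blocktop 3674 0.07498250744519522 ((449.0589294433594, 343.7239685058594), (70.02449798583984, 64.17752838134766), 84.66777801513672)
wing 836 0.12862401080461966 ((450.3443603515625, 344.3844909667969), (44.0363883972168, 13.747296333312988), 21.720895767211914)
```

View pics/w8.png

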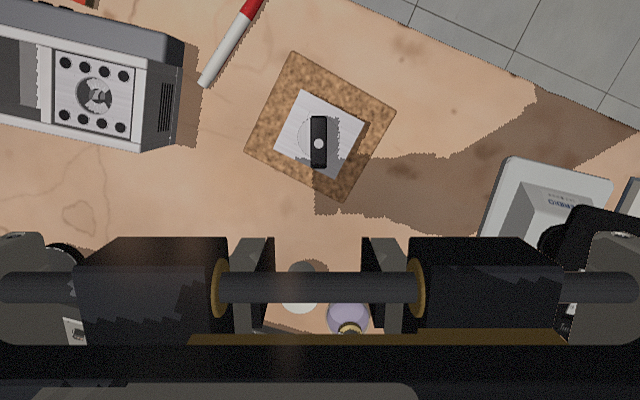

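View pics/s8.png

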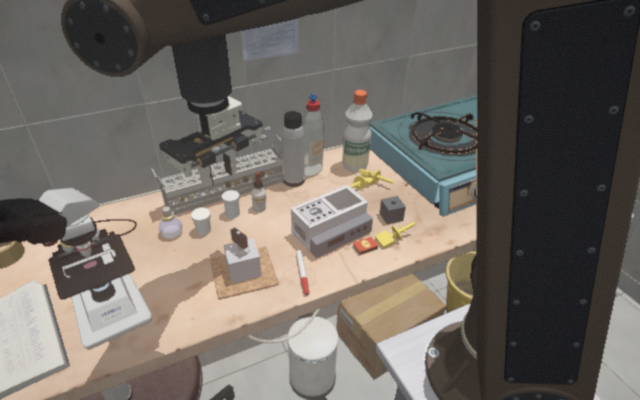

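The wrist view shows the block flat in the middle of the mat at (318,140) with the puller standing in it, and the tube block still in its pocket. The scene view agrees. Handing in.

```bash
python3 -c "
from h import *
print(ctrl.close_job())"
```

```text
the job is handed in; nothing more can be done
None
```

I drew the blank block out of the heater with the puller and set it down on the cork mat, then handed the job in at about 23 s of the 61 s allowed.

- **Screwing in:** I found the slots by turning under light pressure; the pin dropped 12 mm. I then turned about 1.37 rad clockwise until the collar sat on the block, at the expected height, before pulling straight up.
- **Last checks:**
  - **Position:** the block's top is centred at (0.449, 0.344), within 1 mm of the middle of the mat that I measured.
  - **Flatness:** its top is at 75 mm against 74 mm expected.
  - **Puller:** it is upright and seated in the block, with the wing's top at 128.6 mm against 128 mm expected. The gripper is clear of it.
  - **Other items:** the tube block, heater, stand, match box and marker look unmoved. I compared the pot, cup and dropper only by eye.
- **Disagreed:** the yellow look-alikes stood upright in the first picture and were lying down in the first wrist picture. The gripper was then above 0.25 m and I had felt no contact, so they seem to have toppled by themselves. I did not touch them.
- **Also noticed:** the block's yaw on the mat is about −5°, against 9° in the heater. It turned about 14° at some point, probably while I tightened the puller.

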